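Unlatch a bolt feeder and hold its lid half open

TASK

The bolt feeder is about to be refilled: turn its latch clockwise about a quarter turn, until it clicks past its detent and lets go of the lid, then lift the lid and hold it steady at 50 degrees open (give or take 8 degrees) so that a workmate can pour bolts in. The lid falls shut if let go, so finish while still holding it with the fingers, and leave the loose parts around it where they lie.

Things in the scene. Friction and masses are not known exactly. Their poses are not given: they have to be found in the camera images.
- feeder: bolt feeder fixed to the bench: grey painted hopper box 200 (its x) x 220 (its y) x 110 mm high with a hinged aluminium lid. Origin: centre of its underside; x runs from its front (roughly facing the robot) to the hinge, z up. In front a 68 x 76 mm pillar, 112 mm high, centred at x -134, y -60 mm, bears the latch; a low delivery rail, 62 mm high, leaves the +y side to y +225 mm
- latch_grip (a point): turn latch on the pillar: black upright grip bar 42 mm long, 14 thick, 42 high, turning about a vertical axis, and under it along the same line a flat steel cam bar reaching 48 mm from the axis. Point: on the axis, 15 mm below the grip bar's top, at feeder x -135, y -60, z 154 mm. Its x axis lies along the bar towards the cam's tip
- latch (a joint): latch angle (rad). Starts at 0 to 0.15, cam along feeder +x, its tip 13 mm over the lid's front edge, locking it. Grows clockwise seen from above; stop at 1.5 (bar along feeder y). A spring detent resists from 0.45 to 0.75 (about 0.2 N m at most), then it clicks on to about 1.0; the cam clears the lid above 0.95. Elsewhere it turns easily and stays where left
- lid (a joint): angle of the lid (rad): 0 shut, grows as the front edge is raised, stop at 1.4. The lid falls shut from any angle when let go; about 3 to 4 N upward at the handle lifts it
- lid_hinge (a point): middle of the hinge line (parallel to feeder y) on the far top rim of the hopper, at feeder x +100, y 0, z 110.5 mm. The lid reaches 200 mm from here to the front and is 8 mm thick, above this line when shut
- lid_handle (a point): steel bar handle on the lid: round bar 10 mm thick, 90 mm long, parallel to the hinge, on two end posts, its axis 40 mm above the lid's top face. Point: middle of the bar; with the lid shut it is 165 mm in front of the hinge line, 48 mm above it and 30 mm to the feeder's +y side. Turns with the lid: x along the lid to the hinge, z square off the lid
- crank: aluminium crank arm, 150 mm between its ends, 20 mm high, loose, beside the feeder on the side of its latch; not part of the job. Origin: under its middle
- headset_cup: dark steel ring 48 mm across, 18 mm high, loose, in front of the feeder, beside the latch pillar; not part of the job. Origin: under its middle
- wrench: steel wrench, lying flat, loose, beyond the end of the feeder's delivery rail; not part of the job. Origin: under its middle
- grease_jar: jar with a black cap, 60 mm across, 70 mm high, loose on the bench to one side; not part of the job. Origin: under its middle
- hub_shell: aluminium cylinder 44 mm across, 60 mm high, on end, loose on the bench to one side; not part of the job. Origin: under its middle
- bottom_bracket: dark steel cylinder 38 mm across, 70 mm high, on end, loose on the bench to one side; not part of the job. Origin: under its middle
- chainring: chainring 118 mm across, 8 mm high, lying flat, loose on the bench to one side; not part of the job. Origin: under its middle

How it is judged:
On the way, in this order (a step that is already met when the one before it is completed fails the run):
1. the latch has clicked past its detent (more than 0.95 rad) with the lid still shut (value of joint latch above 0.95 rad and value of joint lid below 0.1 rad), for 0.2 s.
2. the lid is held by the fingers at 50 degrees open, give or take 8 (value of joint lid between 0.733 and 1.012 rad and contact force between the fingers and lid above 0.8 N), for 0.3 s.
At the end, for the whole second after the job is handed in: for the last second the lid stands still (under 0.08 rad/s) at 42 to 58 degrees (0.733 to 1.012 rad), the fingers bear on it with more than 0.8 N, and the latch is past its detent (more than 0.95 rad) (all of step 2 and velocity of joint lid between -0.08 and 0.08 rad/s and value of joint latch above 0.95 rad); the arm keeps its last pose, push and grip.
It fails at once if a loose part is moved by more than 30 mm (distance of any of crank, headset_cup, wrench, grease_jar, hub_shell, bottom_bracket, chainring from where it was at the start of the episode above 0.03 m).
It fails at once if the lid is forced past the closed latch (value of joint lid above 0.12 rad and value of joint latch below 0.8 rad).
It also fails if it takes over 48 s, if anything falls off the work surface, if the arm or the gripper's body presses on something with over 40 N, if the wrist force passes 120 N, or if a joint passes its speed limit or range.

ROBOT

A 6-joint arm with a two-finger parallel gripper is mounted at the origin on the work surface. World frame = base frame: x ahead of the robot, y to its left, z up, the work surface at z = 0. Lengths are in m, angles in rad, forces in N, time in s.
With the tool pointing down it reaches from about 0.35 to 0.95 m from the base axis. Payload 17.4 kg.
Tool frame: the origin (TCP) lies between the finger pads; the fingertips stand 8 mm ahead of it and the grasp point (between the pads) lies 11 mm behind it; z points along the fingers, y is the line along which they close (so a half turn about z gives the same grasp; the last joint's range is limited). The gripper opens to 93 mm and grips with 3 to 60 N. Pads are 15 mm wide; open, the fingers measure 128 mm over their backs; the gripper's body (75 mm by 188 mm) begins 65 mm behind the grasp point.
Start: joints at [1.217, 0.116, 1.442, -0, 1.584, -0.038], TCP at [0.21, 0.642, 0.227] pointing down, gripper open.
Joint ranges: [-2.83, 2.83], [-0.83, 2.19], [0.07, 2.5], [-1.14, 4.28], [0.01, 3], [-2.97, 2.97]. Speed limits (rad/s): [1.89, 1.89, 2.22, 3.14, 3.14, 3.14].

INTERFACE

Orientations are given as a unit quaternion [w, x, y, z].
In Python, from plant import state, camera, camera_params, close_job gives the robot as it stands. The module is installed in compiled form; this text tells all that it offers.
- The arm moves only by the tool apply_moves, never from a script. Its argument "plan" is text: rows parted by semicolons, each of 4 numbers parted by spaces: the shift along the tool's x, y, z normalised to -1 to 1, where 1 is 4 cm, then the turn about the tool's z normalised to -1 to 1, where 1 is 0.12 rad. A call has 1 to 20 rows; each row shifts and turns the commanded pose from where the row before left it, along the tool's axes as they then stand; what a row does not reach is not made up. A row lasts 1/12 s, in which the tool goes at most 41.7 mm and 7.16 degrees, less where a joint would pass 70% of its speed; a pose out of reach is approached as far as the arm can. A call with a number of a shift or a turn outside -1 to 1 is refused whole. A call with a gripper value outside its range is refused whole. "grip" is the finger opening in mm, from 0 to 93, set as the call begins (left out, the last holds). The fingers move at their own pace and stop on an object; "squeeze" is the grip in N (left out, the last holds). Time passes only in rows, so rows that do not move let the fingers close. It gives the time, the measured TCP pose, the force, the opening and the grip force at its end, in the units of the state.
- state(): the state, without advancing time (a new reading comes with each control period).
- camera(name): name is "side" or "top"; returns (picture, depth): 384x512x3 uint8, red, green, blue; 384x512 float32, m along the optical axis (not along the pixel's ray), 0 where there is no reading.
- camera_params(name): a dict with "fx", "fy", "cx", "cy" (pixels), "rvec" (rotation vector, rad) and "tvec" (3), from world to camera coordinates, as OpenCV has them. Camera axes: x right, y down, z forward; pixel columns grow to the right and rows downward; lengths in m; the calibration is good to about 2 mm. A picture is of the moment at which its call begins. camera_params takes no time and is no camera call.
- close_job(): hands the job in; it is judged then, once.
The state is a dict: "t": time; "joint_positions": joint angles; "joint_vel": joint speeds; "joint_torque": joint torques, N m; "ee_pos": TCP position; "eef_rot": TCP orientation; "ft_force": force on the tool from outside, world axes, zero at the start; "wrist_torque": the same for the moment, N m; "grip_width": finger opening in m; "grasp_force": force on a finger pad.
Only numpy, scipy, OpenCV 4.12 (cv2) and the standard library are available. Lean on these libraries where they do the work, as an engineer would, in place of code of your own. Each camera call takes 0.05 s, during which the arm holds its last target. There are 200 camera calls.

## Working session

There is one attempt and no reset: what is moved stays moved. The work goes in short steps, Python scripts to look and compute and a tool call to move; the robot and the scene stay as the last step left them, time stands still between calls to the robot, and variables do not carry over. Pictures are saved under pics/ and viewed, at most 10 in all, crops included, and the job is handed in when it is done.

Besides the shell and the picture viewer there is one more tool, called after "Call:" as name(argument=value, ...) on one line, values as JSON. apply_moves: Moves the arm, as the interface text tells. Scaled input: -1 to 1 covers 4 cm each way for a shift and 0.12 rad each way for a turn. Its arguments: {"type":"object","properties":{"plan":{"type":"string"},"grip":{"type":"number"},"squeeze":{"type":"number"}},"required":["plan"]}

```bash
mkdir -p pics; cat > h.py <<'E'
import numpy as np, cv2
from plant import *
def cam(n):
    im,d=camera(n);p=camera_params(n);R=cv2.Rodrigues(np.array(p['rvec'],float))[0];t=np.array(p['tvec'],float)
    return im,d,p,R,t
def cloud(d,p,R,t):
    v,u=np.mgrid[:d.shape[0],:d.shape[1]]
    c=np.stack([(u-p['cx'])/p['fx']*d,(v-p['cy'])/p['fy']*d,d],-1)
    return (c-t)@R
E
python3 - <<'E'
from h import *
ims=[]
for n in('top','side'):
    im,d,p,R,t=cam(n); np.savez(n+'.npz',im=im,d=d,P=cloud(d,p,R,t)); print(n,-R.T@t,R[2])
    cv2.imwrite(f'pics/{n}0.png',cv2.resize(im[...,::-1],(800,600),interpolation=cv2.INTER_CUBIC))
print(state())
E
```

```text
top [0.35119044 0.00276936 1.45147597] [ 0.1126724  -0.00665012 -0.99360994]
side [0.45855418 0.71646923 0.68950547] [ 0.03899529 -0.78343062 -0.62025465]
{'t': 0.1, 'joint_positions': array([ 1.21717544e+00,  1.16446170e-01,  1.44216886e+00,  3.89717644e-05,
        1.58399085e+00, -3.78048587e-02]), 'joint_vel': array([-0.0009722 , -0.00297066, -0.00127552, -0.00031142,  0.00184867,
        0.00040034]), 'joint_torque': array([ 2.51219695e-03, -7.22890592e+01, -6.23860788e+01,  7.83304148e-02,
        2.29117298e-02, -8.68538564e-05]), 'ee_pos': array([0.20959468, 0.64146537, 0.22599188]), 'eef_rot': array([-1.17632132e-04,  1.57252328e-01,  9.87558327e-01, -4.93156712e-04]), 'ft_force': array([ 0.35448503,  0.24201628, -0.21492468]), 'wrist_torque': array([ 0.00516298,  0.0123193 , -0.02075369]), 'grasp_force': 0.0, 'grip_width': 0.09311226839551054}
```

View pics/top0.png

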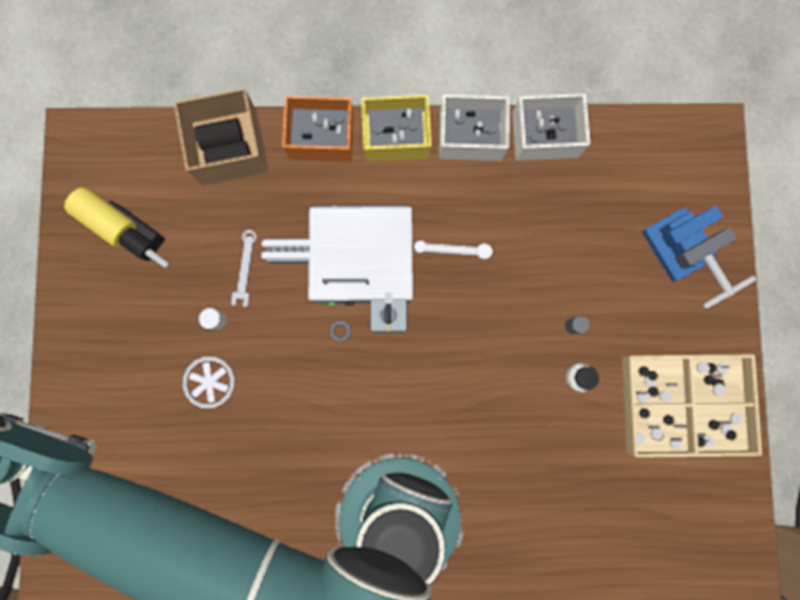

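View pics/side0.png

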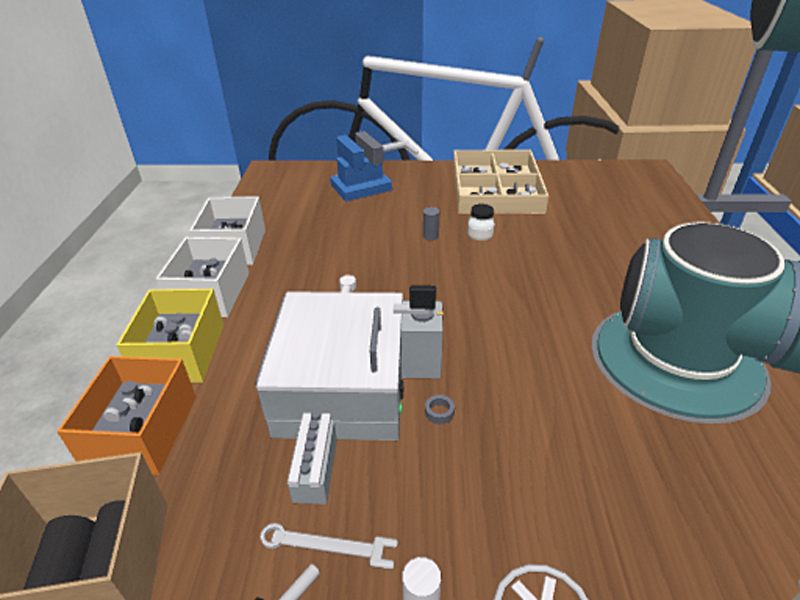

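The top view shows the lid at about (310–412, 207–300), the handle bar at (345, 281), the latch at (388, 314), the ring at (340, 331) and the crank at (452, 250). The side view agrees: latch grip at (422, 297) and handle at (376, 340). Next I measure from depth.

```bash
python3 - <<'E'
from h import *
for n in('top','side'):
    z=np.load(n+'.npz');P=z['P'];im=z['im'].astype(int)
    v,u=np.mgrid[:384,:512]
    roi=(u>150)&(u<300)&(v>110)&(v<250)
    m=(P[...,2]>.108)&(P[...,2]<.13)&(P[...,0]>.3)&(P[...,0]<.85)&(abs(P[...,1])<.4)&(im.min(-1)>170 if n=='top' else im.min(-1)>150)&roi
    k,l,s,c=cv2.connectedComponentsWithStats(m.astype(np.uint8)); i=1+s[1:,4].argmax(); q=P[l==i]
    r=cv2.minAreaRect(q[:,:2].astype(np.float32)); print(n,'lid',r,cv2.boxPoints(r).round(4).tolist(),np.median(q[:,2]))
    for nm,lo,hi in(('grip',.13,.18),):
        m=(P[...,2]>lo)&(P[...,2]<hi)&roi&(P[...,0]>.3)&(P[...,0]<.85)&(abs(P[...,1])<.4)
        k,l,s,c=cv2.connectedComponentsWithStats(m.astype(np.uint8),connectivity=8)
        for i in range(1,k):
            if s[i,4]>8:
                q=P[l==i]; print(nm,s[i],q.min(0).round(4),q.max(0).round(4),q.mean(0).round(4),cv2.minAreaRect(q[:,:2].astype(np.float32)), 'top',np.median(q[q[:,2]>q[:,2].max()-.006],0).round(4), im[l==i].mean(0).round())
E
```

```text
top lid ((0.560907244682312, 0.08009867370128632), (0.21987082064151764, 0.2683515250682831), 89.3692855834961) [[0.4255000054836273, -0.0284000001847744], [0.6938999891281128, -0.031300000846385956], [0.6963000297546387, 0.18860000371932983], [0.4278999865055084, 0.1914999932050705]] 0.11906034339342955
grip [206 178  31   5  96] [0.52   0.0606 0.132 ] [0.5297 0.1576 0.1696] [0.5251 0.1091 0.162 ] ((0.5251181125640869, 0.10908232629299164), (0.009638125076889992, 0.0969606339931488), 0.42674800753593445) top [0.5249 0.1148 0.1654] [152. 153. 160.]
grip [246 194   5  14  58] [0.4339 0.0144 0.1315] [0.4751 0.0283 0.1754] [0.4538 0.0198 0.1672] ((0.454435795545578, 0.021387454122304916), (0.013703806325793266, 0.0412009097635746), 89.23725891113281) top [0.4535 0.021  0.1716] [88. 90. 93.]
side lid ((0.5551051497459412, 0.08267058432102203), (0.22495581209659576, 0.2679224908351898), 88.61388397216797) [[0.41850000619888306, -0.026499999687075615], [0.6862999796867371, -0.032999999821186066], [0.6916999816894531, 0.19189999997615814], [0.4239000082015991, 0.19840000569820404]] 0.11895281677786865
grip [262 183  17  16 258] [0.4306 0.0173 0.13  ] [0.4712 0.0311 0.1717] [0.451  0.0268 0.1538] ((0.45094162225723267, 0.024043623358011246), (0.01323152519762516, 0.04071224108338356), 87.86602783203125) top [0.4513 0.0248 0.1695] [42. 43. 46.]
grip [237 197   7  39 170] [0.5159 0.0649 0.1301] [0.526  0.1619 0.1656] [0.5204 0.1239 0.1572] ((0.52101731300354, 0.11341288685798645), (0.09707211703062057, 0.00999519508332014), 89.8261489868164) top [0.5202 0.1159 0.1631] [107. 108. 117.]
```

Call:
apply_moves(plan="0 0 0 -0.83;0 0 0 -0.83;0 0 0 -0.83;0 0 0 0", grip=60, squeeze=25)

```text
t: 0.43
ee_pos: [0.2096, 0.6415, 0.2262]
eef_rot: [-0.0, 0.006, 1.0, -0.0]
ft_force: [0.2, 0.8, -0.0]
grip_width: 0.0709
grasp_force: 0.0
```

Call:
apply_moves(plan="-0.15 -0.35 0 0;-0.33 -0.8 0 0;-0.33 -0.8 0 0;-0.33 -0.8 0 0;-0.33 -0.8 0 0;-0.33 -0.8 0 0;-0.33 -0.8 0 0;-0.33 -0.8 0 0;-0.33 -0.8 0 0;-0.33 -0.8 0 0;-0.33 -0.8 0 0;-0.33 -0.8 0 0;-0.33 -0.8 0 0;-0.33 -0.8 0 0;-0.33 -0.8 0 0;-0.33 -0.8 0 0;-0.33 -0.8 0 0;-0.33 -0.8 0 0;-0.33 -0.8 0 0;0 0 0 0")

```text
t: 2.1
ee_pos: [0.4443, 0.0432, 0.2263]
eef_rot: [-0.0, 0.012, 1.0, -0.001]
ft_force: [0.4, 0.9, -0.4]
grip_width: 0.0598
grasp_force: 0.0
```

Call:
apply_moves(plan="-0.1 -0.26 0 0;-0.11 -0.26 0 0;0 0 0 0;0 0 0 0")

```text
t: 2.43
ee_pos: [0.4513, 0.0268, 0.2266]
eef_rot: [-0.0, 0.009, 1.0, 0.0]
ft_force: [0.0, 0.5, -0.6]
grip_width: 0.0599
grasp_force: 0.0
```

```bash
python3 - <<'E'
from h import *
print(state()['ee_pos'],state()['joint_positions'])
im,d,p,R,t=cam('side')
cv2.imwrite('pics/side1.png',cv2.resize(im[130:290,180:380,::-1],(800,640)[:2] if 0 else (750,600),interpolation=cv2.INTER_CUBIC))
E
```

```text
[0.4512577  0.02675036 0.22657521] [ 2.71170954e-03 -3.85308513e-01  1.89387112e+00  9.04850794e-05
  1.63322426e+00 -1.55024203e+00]
```

View pics/side1.png

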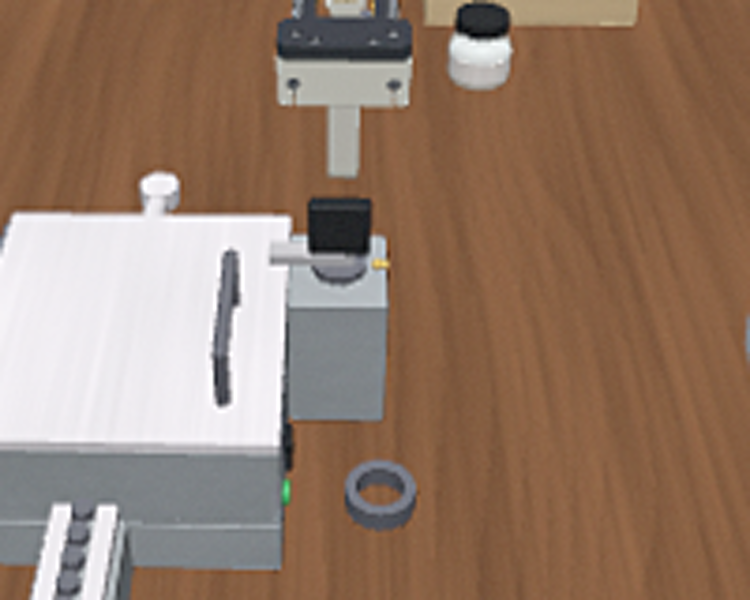

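The finger at (343, 140) is centred above the grip bar at (340, 225), so I lower onto it and close.

Call:
apply_moves(plan="-0.03 -0.1 0.4 0;0 0 0.5 0;0 0 0.5 0;0 0 0.4 0;0 0 0.28 0;0 0 0 0;0 0 0 0")

```text
t: 3.07
ee_pos: [0.4523, 0.0231, 0.1437]
eef_rot: [-0.0, 0.008, 1.0, 0.0]
ft_force: [-0.2, -0.0, 0.2]
grip_width: 0.06
grasp_force: 0.0
```

Call:
apply_moves(plan="0 0 0 0;0 0 0 0;0 0 0 0;0 0 0 0;0 0 0 0;0 0 0 0;0 0 0 0;0 0 0 0", grip=0)

```text
t: 3.73
ee_pos: [0.4524, 0.021, 0.1436]
eef_rot: [-0.0, 0.009, 1.0, -0.002]
ft_force: [-0.7, -11.8, 0.7]
grip_width: 0.0136
grasp_force: 25.0
```

Call:
apply_moves(plan="0 -0.06 0 0;0 0 0 0;0 0 0 0.5;0 0 0 0.8;0 0 0 0.8;0 0 0 0.8;0 0 0 0.8;0 0 0 0.8;0 0 0 0.8;0 0 0 0.8;0 0 0 0.8;0 0 0 0.8;0 0 0 0.8;0 0 0 0.8;0 0 0 0;0 0 0 0;0 0 0 0")

```text
t: 5.15
ee_pos: [0.4527, 0.0211, 0.1436]
eef_rot: [-0.0, 0.537, 0.844, 0.001]
ft_force: [2.8, 8.1, -0.5]
grip_width: 0.0141
grasp_force: 25.0
```

Call:
apply_moves(plan="0 0 0 0.8;0 0 0 0.5;0 0 0 0;0 0 0 0;0 0 0 0")

```text
t: 5.57
ee_pos: [0.4527, 0.0211, 0.1436]
eef_rot: [-0.0, 0.601, 0.8, 0.001]
ft_force: [2.9, 8.8, 0.2]
grip_width: 0.0138
grasp_force: 25.0
```

Call:
apply_moves(plan="0 0 0 0;0 0 0 0;0 0 0 0;0 0 0 0;0 0 0 0;0 0 0 0", grip=44)

```text
t: 6.07
ee_pos: [0.4523, 0.0201, 0.1434]
eef_rot: [0.0, 0.601, 0.799, -0.0]
ft_force: [-0.2, 0.2, -0.0]
grip_width: 0.0437
grasp_force: 0.0
```

Call:
apply_moves(plan="0 0 -0.4 0;0 0 -0.5 0;0 0 -0.5 0;0 0 -0.4 0;0 0 -0.2 0;0 0 0 0")

```text
t: 6.57
ee_pos: [0.4528, 0.0202, 0.225]
eef_rot: [0.001, 0.601, 0.799, 0.001]
ft_force: [0.9, -0.4, 0.2]
grip_width: 0.044
grasp_force: 0.0
```

```bash
python3 - <<'E'
from h import *
s=state();print(s['ee_pos'],s['eef_rot'],s['joint_positions'],s['ft_force'])
im,d,p,R,t=cam('side')
cv2.imwrite('pics/side2.png',cv2.resize(im[130:290,180:380,::-1],(750,600),interpolation=cv2.INTER_CUBIC))
P=cloud(d,p,R,t);v,u=np.mgrid[:384,:512]
m=(P[...,2]>.13)&(P[...,2]<.175)&(abs(P[...,0]-.4525)<.04)&(abs(P[...,1]-.0225)<.04)
q=P[m];print(cv2.minAreaRect(q[:,:2].astype(np.float32)),len(q))
E
```

```text
[0.45281484 0.02017304 0.22502511] [9.40502727e-04 6.00821351e-01 7.99382489e-01 6.75091454e-04] [-1.17520864e-02 -3.83889770e-01  1.89532945e+00 -2.36668175e-05
  1.62783767e+00 -2.93492397e-01] [ 0.87043391 -0.43496852  0.19420189]
((0.45182496309280396, 0.018633969128131866), (0.014832278713583946, 0.050651390105485916), 16.28963279724121) 172
```

View pics/side2.png

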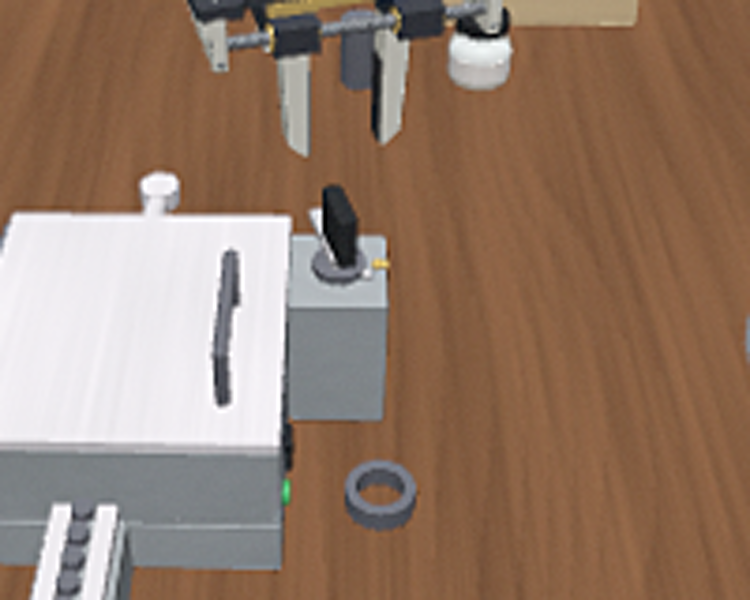

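The latch bar is turned about 74° clockwise from its start (1.28 rad), clear of the lid, and the lid is shut. Next is the handle.

Call:
apply_moves(plan="0 0 0 0.81;0 0 0 0.81;0 0 0 0.81;0 0 0 0;0.4 0.3 0 0;0.5 0.4 0 0;0.5 0.4 0 0;0.5 0.4 0 0;0.35 0.25 0 0;0 0 0 0;0 0 0 0", grip=50)

```text
t: 7.53
ee_pos: [0.523, 0.1099, 0.2221]
eef_rot: [-0.001, 0.709, 0.705, -0.001]
ft_force: [-0.1, 0.2, -0.3]
grip_width: 0.0498
grasp_force: 0.0
```

```bash
python3 - <<'E'
from h import *
s=state();print(s['ee_pos'],s['eef_rot'],s['joint_positions'])
E
```

```text
[0.52299636 0.10986972 0.22206974] [-5.92414339e-04  7.09216960e-01  7.04989429e-01 -9.25699028e-04] [ 1.59397327e-01 -1.90275277e-01  1.74686126e+00 -1.18047125e-04
  1.58720157e+00  1.65374164e-01]
```

Call:
apply_moves(plan="0 0 0.4 0;0 0 0.5 0;0 0 0.5 0;0 0 0.3 0;0 0 0.15 0;0 0 0 0;0 0 0 0")

```text
t: 8.12
ee_pos: [0.5233, 0.1093, 0.1501]
eef_rot: [0.0, 0.71, 0.704, 0.0]
ft_force: [0.7, 0.3, 0.4]
grip_width: 0.0499
grasp_force: 0.0
```

Call:
apply_moves(plan="0 0 0 0;0 0 0 0;0 0 0 0;0 0 0 0;0 0 0 0;0 0 0 0;0 0 0 0;0 0 0 0", grip=0, squeeze=20)

```text
t: 8.78
ee_pos: [0.5233, 0.1095, 0.1495]
eef_rot: [0.0, 0.711, 0.704, 0.0]
ft_force: [1.4, -0.5, 1.2]
grip_width: 0.0091
grasp_force: 20.0
```

Call:
apply_moves(plan="0 0.06 -0.178 0;0 0.06 -0.178 0;0 0.075 -0.171 0;0 0.075 -0.171 0;0 0.09 -0.165 0;0 0.09 -0.165 0;0 0.105 -0.156 0;0 0.105 -0.156 0;0 0 0 0;0 0 0 0;0 0 0 0")

```text
t: 9.7
ee_pos: [0.5494, 0.1094, 0.2041]
eef_rot: [-0.0, 0.711, 0.704, -0.0]
ft_force: [-10.0, 0.5, 2.6]
grip_width: 0.0093
grasp_force: 20.0
```

Call:
apply_moves(plan="0 0.09 -0.146 0;0 0.1 -0.146 0;0 0.12 -0.135 0;0 0.12 -0.135 0;0 0.13 -0.124 0;0 0.13 -0.124 0;0 0.145 -0.111 0;0 0.145 -0.111 0;0 0 0 0;0 0 0 0;0 0 0 0")

```text
t: 10.62
ee_pos: [0.5892, 0.1091, 0.245]
eef_rot: [-0.0, 0.711, 0.704, 0.0]
ft_force: [-2.4, 5.9, -1.8]
grip_width: 0.0094
grasp_force: 20.0
```

```bash
python3 - <<'E'
from h import *
s=state();print(s['ee_pos'],s['ft_force'],s['grip_width'])
im,d,p,R,t=cam('side')
cv2.imwrite('pics/side3.png',cv2.resize(im[70:310,100:420,::-1],(800,600),interpolation=cv2.INTER_CUBIC))
E
```

```text
[0.58916851 0.10912766 0.24504175] [-2.41831952  5.85567978 -1.81527171] 0.009435852709141258
```

View pics/side3.png

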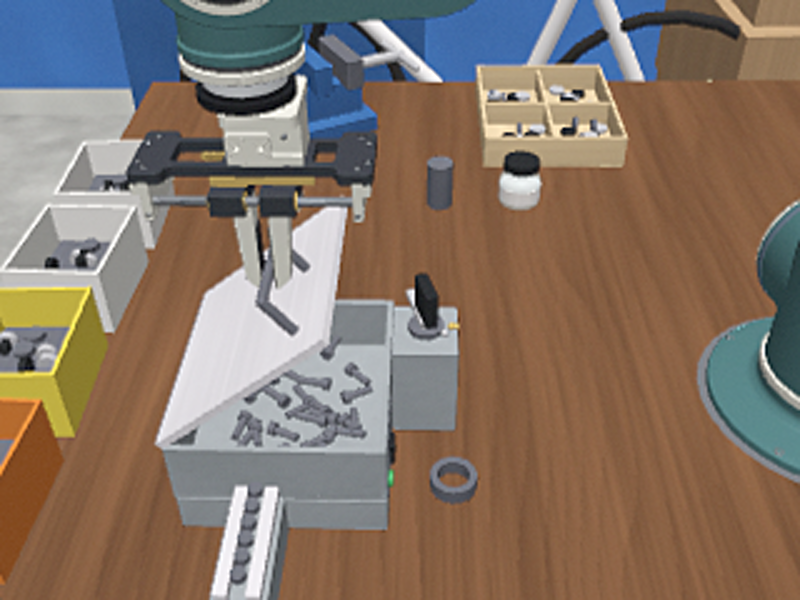

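The lid is up at about 39°, held by the bar at (265, 285). The latch at (425, 300) is still turned and the ring has not moved. I continue to 50°.

Call:
apply_moves(plan="0 0.14 -0.1 0;0 0.145 -0.085 0;0 0.145 -0.07 0;0 0.14 -0.055 0;0 0.13 -0.035 0;0 0 0 0;0 0 0 0;0 0 0 0;0 0 0 0;0 0 0 0;0 0 0 0")

```text
t: 11.58
ee_pos: [0.6171, 0.1088, 0.2608]
eef_rot: [0.001, 0.71, 0.704, 0.001]
ft_force: [-7.6, 3.4, 12.2]
grip_width: 0.009
grasp_force: 20.0
```

```bash
python3 - <<'E'
from h import *
s=state();print(s['ee_pos'],s['ft_force'],s['grip_width'],s['grasp_force'],s['joint_vel'].round(4))
im,d,p,R,t=cam('side');P=cloud(d,p,R,t)
cv2.imwrite('pics/side4.png',cv2.resize(im[70:310,100:420,::-1],(800,600),interpolation=cv2.INTER_CUBIC))
m=(im.min(-1)>150)&(P[...,2]>.13)&(P[...,2]<.28)&(P[...,0]>.5)&(P[...,0]<.7)&(P[...,1]>-.03)&(P[...,1]<.19)
q=P[m]; 
for _ in range(8):
    c=q.mean(0);n=np.linalg.svd(q-c,full_matrices=False)[2][2];r=(q-c)@n;q=q[abs(r)<max(.004,2*np.median(abs(r)))]
n*=np.sign(n[2]);print(len(q),n,'lid deg',np.degrees(np.arctan2(n[0],n[2])),abs((q-q.mean(0))@n).max())
E
```

```text
[0.61707868 0.10877353 0.2608106 ] [-7.63263826  3.42813364 12.2434521 ] 0.008965257647408461 20.01740276813507 [ 0.0005  0.0006 -0.0004 -0.0006 -0.0016  0.0012]
1607 [ 0.75896857 -0.00214454  0.65112373] lid deg 49.37350728564003 0.003372728923879579
```

View pics/side4.png

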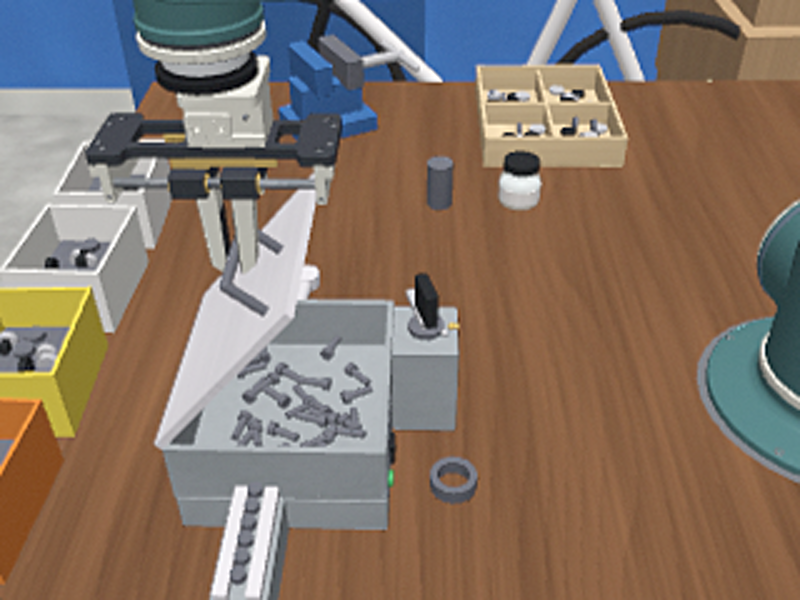

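The lid stands at 49.4° by plane fit, steady and gripped, with the loose parts undisturbed. I ease off the small leftover radial load and then settle.

Call:
apply_moves(plan="0 -0.03 -0.04 0;0 0 0 0;0 0 0 0;0 0 0 0;0 0 0 0;0 0 0 0;0 0 0 0;0 0 0 0;0 0 0 0;0 0 0 0;0 0 0 0;0 0 0 0")

```text
t: 12.63
ee_pos: [0.6157, 0.1088, 0.2603]
eef_rot: [-0.0, 0.711, 0.704, 0.0]
ft_force: [-1.9, 3.8, 1.9]
grip_width: 0.0092
grasp_force: 20.0
```

```bash
python3 -c "
from plant import *
print(close_job())"
```

```text
the job is handed in; nothing more can be done
None
```

I turned the latch about 74° clockwise, past its detent. The lid is open at about 49°, steady and still held by the fingers, and the job is handed in; no verdict came back.

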